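# Change over the carriers of a bench sampler

### The job

The empty carrier of the sampler has been left pulled out: push it fully home with a fingertip. Hook a fingertip behind the upturned lip of the carrier with the four slim vials and draw it out to its front stop, so that the vials can be got at. Do not pinch the lips or lift anything, keep every vial and bottle standing in its pocket, and leave the carrier with the two wide bottles home and the other things on the bench where they are.

Things in the scene. Friction and masses are not known exactly. Their poses are not given: they have to be found in the camera images.
- vial_carrier (a joint): Slide of the carrier that holds the four slim vials in a row. 0 = fully home against the stop, 0.130 m = fully out against the front stop; grows as the carrier comes out towards the robot. Slides with about 2 N of friction plus 6 N per m/s, stays where it is left, cannot leave its rails. It starts home.
- vial_lip (a point): The vial carrier's upturned front lip: middle of its top edge, 86 mm above the bench. Lip 6 mm thick, 64 mm wide, 30 mm high above the floor plate; inner and outer faces 3 mm to +x and -x of this point. x axis: level, along the rails into the sampler (drawn out along -x); y along the lip; z up. Moves with the carrier.
- empty_carrier (a joint): Slide of the carrier with four empty pockets. 0 = fully home against the stop, 0.130 m = fully out against the front stop; grows as the carrier comes out towards the robot. Slides with about 2 N of friction plus 6 N per m/s, stays where it is left, cannot leave its rails. It starts 0.06 to 0.125 m out.
- empty_lip (a point): The empty carrier's upturned front lip: middle of its top edge, 86 mm above the bench. Lip 6 mm thick, 64 mm wide, 30 mm high above the floor plate; inner and outer faces 3 mm to +x and -x of this point. x axis: level, along the rails into the sampler (drawn out along -x); y along the lip; z up. Moves with the carrier.
- reagent_carrier (a joint): Slide of the third carrier, with two wide reagent bottles; it starts and must stay home. 0 = fully home against the stop, 0.130 m = fully out against the front stop; grows as the carrier comes out towards the robot. Slides with about 2 N of friction plus 6 N per m/s, stays where it is left, cannot leave its rails.
- reagent_lip (a point): The reagent carrier's upturned front lip: middle of its top edge, 86 mm above the bench. Lip 6 mm thick, 64 mm wide, 30 mm high above the floor plate; inner and outer faces 3 mm to +x and -x of this point. x axis: level, along the rails into the sampler (drawn out along -x); y along the lip; z up. Moves with the carrier.
- vial_floor (a point): Middle of the vial carrier's bare floor plate between lip and pocket block, on its upper face, 56 mm above the bench: 34 mm behind the lip point. The bare plate is 62 mm long, 64 mm wide, open above: the place for a fingertip. Then comes the grey block, as high as the lip, 150 mm long, pockets 24 mm deep; the nearest vial's side is 70 mm behind the lip's inner face. Axes as the lip's.
- sampler: Open-deck sampler, fixed to the bench. White base 360 mm wide, 270 deep, 46 high, beginning 30 mm behind the origin; three grey plastic carriers of one size (64 x 236 mm), side by side in any order at 80 mm pitch, between rails 58 mm above the bench. Origin: on the bench, on the middle line, below the outer faces of lips that are home; x axis into the sampler, away from the robot.
- probe (a point): Lower end of the sampler's thick probe, 138 mm above the bench, parked over the wash wells on the +y side. Its arm leads back to a gantry across the rear, 245 mm high, which starts 239 mm behind the sampler's origin. Nothing of it is nearer than 130 mm behind the home lips.
- vial0: Slim amber sample vial with white cap, 27 mm diameter, 64 mm high, loose in pocket 1 of the vial carrier counted from the lip; its top is 40 mm above the top of the lip. Origin at the centre of its underside, z axis up.
- vial1: Slim amber sample vial with white cap, 27 mm diameter, 64 mm high, loose in pocket 2 of the vial carrier counted from the lip; its top is 40 mm above the top of the lip. Origin at the centre of its underside, z axis up.
- vial2: Slim amber sample vial with white cap, 27 mm diameter, 64 mm high, loose in pocket 3 of the vial carrier counted from the lip; its top is 40 mm above the top of the lip. Origin at the centre of its underside, z axis up.
- vial3: Slim amber sample vial with white cap, 27 mm diameter, 64 mm high, loose in pocket 4 of the vial carrier counted from the lip; its top is 40 mm above the top of the lip. Origin at the centre of its underside, z axis up.
- reagent0: Wide amber reagent bottle with white cap, 45 mm diameter, 70 mm high, loose in a pocket of the reagent carrier; its top is 46 mm above the top of the lip. Origin at the centre of its underside, z axis up.
- reagent1: Wide amber reagent bottle with white cap, 45 mm diameter, 70 mm high, loose in a pocket of the reagent carrier; its top is 46 mm above the top of the lip. Origin at the centre of its underside, z axis up.
- beaker: Glass beaker, 60 mm diameter, 75 mm high, loose, beside the sampler. Not part of the job. Origin at the centre of its underside.
- spare_vial: Single slim amber vial standing on the bench itself, 27 mm diameter, 64 mm high, loose, beside the sampler. Not part of the job. Origin at the centre of its underside.
- jar: White plastic jar, 56 mm diameter, 60 mm high, loose, beside the sampler. Not part of the job. Origin at the centre of its underside.
- marker: White marker pen lying on the bench, 12 mm thick, 132 mm long, loose, beside the sampler. Not part of the job. Origin at the centre of its underside.
- media_bottle: Glass bottle with blue cap, 70 mm diameter, 140 mm high, loose, beside the sampler. Not part of the job. Origin at the centre of its underside.
- tip_box: Grey pipette-tip box with clear lid, 120 x 80 x 64 mm, loose, beside the sampler. Not part of the job. Origin at the centre of its underside.
- tube_rack: Orange rack with three capped tubes, 130 x 55 mm, 108 mm high, loose, beside the sampler. Not part of the job. Origin at the centre of its underside.
Mind the look-alikes: they are no part of the job. Leave any purple look-alike of the vial0 alone.

How it is judged:
On the way:
1. the vial carrier is being drawn out by a finger that pulls on the inner face of its lip (more than 50 mm out, pull over 0.5 N) (value of joint vial_carrier above 0.05 m and contact force between the fingers and vial_carrier_c2 above 0.5 N), for 0.1 s.
At the end, for the whole second after the job is handed in: The vial carrier is out to its front stop (joint above 123 mm of 130) and at rest, the empty carrier and the reagent carrier are home (each within 6 mm), and all vials and reagent bottles stand upright (within 0.15 rad) at the bottom of their pockets (value of joint vial_carrier above 0.123 m and value of joint each of empty_carrier, reagent_carrier below 0.006 m and linear speed of each of vial0, vial3 below 0.02 m/s and z of each of vial0, vial1, vial2, vial3 in the frame of vial_lip below -0.016 m and angle between each of vial0, vial1, vial2, vial3, reagent0, reagent1's own z axis and vertical below 0.15 rad and z of each of reagent0, reagent1 in the frame of reagent_lip below -0.016 m); the robot touches nothing.
It fails at once if a vial or reagent bottle is lifted out of its pocket or tipped (z of any of vial0, vial1, vial2, vial3 in the frame of vial_lip above -0.012 m or z of any of reagent0, reagent1 in the frame of reagent_lip above -0.012 m or angle between any of vial0, vial1, vial2, vial3, reagent0, reagent1's own z axis and vertical above 0.3 rad).
It fails at once if the carrier with the two wide reagent bottles is drawn out more than 15 mm (value of joint reagent_carrier above 0.015 m).
It fails at once if a loose thing standing on the bench is shifted more than 25 mm, lifted or carried (distance of any of beaker, spare_vial, jar, marker, media_bottle, tip_box, tube_rack from where it was at the start of the episode above 0.025 m).
It fails at once if a carrier's lip is pinched between the fingers (pressed on its outer and inner faces at once) ((contact force between the fingers and vial_carrier_c1 above 5 N and contact force between the fingers and vial_carrier_c2 above 5 N) or (contact force between the fingers and empty_carrier_c1 above 5 N and contact force between the fingers and empty_carrier_c2 above 5 N) or (contact force between the fingers and reagent_carrier_c1 above 5 N and contact force between the fingers and reagent_carrier_c2 above 5 N)).
It also fails if it takes over 45 s, if anything falls off the work surface, if the arm or the gripper's body presses on something with over 40 N, if the wrist force passes 120 N, or if a joint passes its speed limit or range.

### The arm

A 6-joint arm with a two-finger parallel gripper is mounted at the origin on the work surface. World frame = base frame: x ahead of the robot, y to its left, z up, the work surface at z = 0. Lengths are in m, angles in rad, forces in N, time in s.
With the tool pointing down it reaches from about 0.275 to 0.975 m from the base axis. Payload 8.4 kg.
Tool frame: the origin (TCP) lies at the very end of the fingers, on their centre line; the grasp point (between the pads) lies 19 mm behind it; z points along the fingers, y is the line along which they close (so a half turn about z gives the same grasp; the last joint's range is limited). The gripper opens to 92 mm and grips with 3 to 60 N. Pads are 20 mm wide; open, the fingers measure 128 mm over their backs; the gripper's body (75 mm by 189 mm) begins 69 mm behind the grasp point.
Start: joints at [1.165, 0.353, 1.633, -0, 1.155, -0.002], TCP at [0.246, 0.575, 0.215] pointing down, gripper open.
Joint ranges: [-2.63, 2.63], [-0.92, 2.1], [0.06, 2.66], [-1.3, 4.44], [0, 2.69], [-3.02, 3.02]. Speed limits (rad/s): [2.22, 2.22, 2.79, 3.14, 3.14, 3.14].

### API

Orientations are given as a 3x3 rotation matrix whose columns are the frame's x, y, z axes.
In Python, from rig import robot, cams gives the robot as it stands.
- The arm moves only by the tool carry_out, never from a script. Its arguments are lists of equal length, an entry for each row: "dp": the shift along the world's x, y, z in mm, a list of three; "yaw": the turn about the world's z in rad. A call has 1 to 5 rows; each row shifts and turns the commanded pose from where the row before left it; what a row does not reach is not made up. A row lasts 1/12 s, in which the tool goes at most 41.7 mm and 7.16 degrees, less where a joint would pass 70% of its speed; a pose out of reach is approached as far as the arm can. A call is refused whole if a number of a shift passes 41.7 or a number of a turn 0.125, either way. A call with a gripper value outside its range is refused whole. "claw" is the closure, from 0 (fully open) to 1 (shut), set as the call begins (left out, the last holds). The fingers move at their own pace and stop on an object; "newtons" is the grip in N (left out, the last holds). Time passes only in rows, so rows that do not move let the fingers close. It gives the time, the measured TCP pose, the force, the opening and the grip force at its end, in the units of the state.
- robot.sense(): the state, without advancing time (a new reading comes with each control period).
- cams.camera(name): name is "scene" or "top" or "wrist"; returns a dict with "img" (480x640x3 uint8, red, green, blue), "fov_y" (degrees; the focal length in pixels is half the picture's height over the tangent of half this angle, whatever the lens; pixels are square), "cx", "cy" (the principal point, pixels), "cam_to_world" (4x4, takes a point from camera to world coordinates); the wrist camera has in their place "tool_from_camera" (4x4, takes a point from camera to tool coordinates, whose origin is the TCP and whose axes are the flange's). Camera axes: x right, y down, z forward; pixel columns grow to the right and rows downward; lengths in m; the calibration is good to about 2 mm. A picture is of the moment at which its call begins: read the wrist's pose just before it. There is no depth.
- robot.job_done(): hands the job in; it is judged then, once.
The state is a dict: "clock": time; "joint_pos": joint angles; "joint_velocities": joint speeds; "joint_efforts": joint torques, N m; "position": TCP position; "tcp_rot": TCP orientation; "contact_force": force on the tool from outside, world axes, zero at the start; "wrist_torque": the same for the moment, N m; "grip_width": opening from 0.0 (shut) to 1.0 (fully open); "grasp_force": force on a finger pad.
Only numpy, scipy, OpenCV 4.12 (cv2) and the standard library are available. Lean on these libraries where they do the work, as an engineer would, in place of code of your own. Each camera call takes 0.05 s, during which the arm holds its last target. There are 200 camera calls.

## Working session

There is one attempt and no reset: what is moved stays moved. The work goes in short steps, Python scripts to look and compute and a tool call to move; the robot and the scene stay as the last step left them, time stands still between calls to the robot, and variables do not carry over. Pictures are saved under pics/ and viewed, at most 10 in all, crops included, and the job is handed in when it is done.

Besides the shell and the picture viewer there is one more tool, called after ">>>" as name([rows], argument=value, ...), one row to a line, values as JSON. carry_out: Moves the arm, as the interface text tells. Its arguments: {"type":"object","properties":{"dp":{"type":"array"},"yaw":{"type":"array"},"claw":{"type":"number"},"newtons":{"type":"number"}},"required":["dp","yaw"]}

```bash
mkdir -p pics; cat > h.py <<'E'
import numpy as np, cv2
from rig import robot, cams
def save(c,n,crop=None,s=1):
    im=c["img"]
    if crop: im=im[crop[1]:crop[3],crop[0]:crop[2]]
    cv2.imwrite(n,cv2.resize(im[:,:,::-1],None,fx=s,fy=s,interpolation=cv2.INTER_CUBIC))
def onplane(c,px,z):
    f=240/np.tan(np.radians(c["fov_y"])/2); T=c["cam_to_world"]
    out=[]
    for u,v in px:
        d=T[:3,:3]@np.array([(u-c["cx"])/f,(v-c["cy"])/f,1]); o=T[:3,3]
        out.append(o+d*(z-o[2])/d[2])
    return np.array(out)
def proj(c,P):
    f=240/np.tan(np.radians(c["fov_y"])/2); T=np.linalg.inv(c["cam_to_world"])
    q=np.c_[P,np.ones(len(P))]@T.T
    return np.c_[q[:,0]/q[:,2]*f+c["cx"],q[:,1]/q[:,2]*f+c["cy"]]
E
python3 - <<'E'
from h import *
for n in("scene","top"):
    c=cams.camera(n); save(c,f"pics/{n}0.png"); print(n,c["fov_y"],c["cx"],c["cy"],c["cam_to_world"].round(3).tolist())
s=robot.sense(); print(s["clock"],s["position"],s["tcp_rot"],s["grip_width"])
E
```

```text
scene 49.704757536052085 329.3795242886753 237.04143064483418 [[0.583, 0.576, -0.573, 1.272], [0.812, -0.413, 0.412, -0.48], [0.001, -0.706, -0.709, 0.911], [0.0, 0.0, 0.0, 1.0]]
top 45.06534909952051 317.7966441691065 239.47705567034527 [[-0.027, -0.998, 0.061, 0.512], [-1.0, 0.026, -0.012, 0.009], [0.01, -0.061, -0.998, 1.484], [0.0, 0.0, 0.0, 1.0]]
0.1 [0.24541325 0.57431308 0.21394325] [[-9.19560086e-01  3.92949108e-01 -4.97148422e-04]
 [ 3.92949423e-01  9.19559390e-01 -1.13157176e-03]
 [ 1.25073858e-05 -1.23590241e-03 -9.99999236e-01]] 1.0008384377590365
```

View pics/scene0.png

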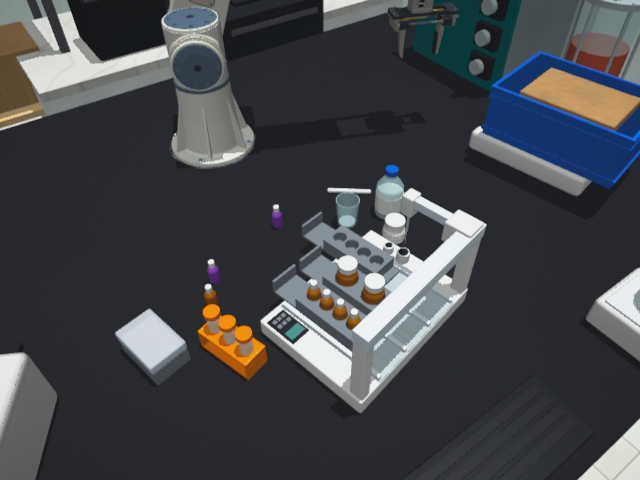

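View pics/top0.png

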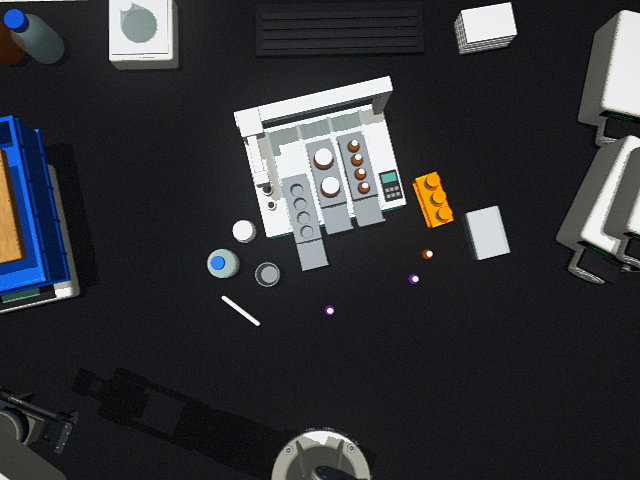

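Both views agree. Seen from the top camera, the empty carrier is at the left with its lip near (315,267). The reagent carrier is in the middle with its lip near (337,228), and the vial carrier is at the right with its lip near (370,220). Look-alikes for the vials are the spare amber vial (428,254) and the purple ones (330,310) and (414,279). For the carriers they are the reagent carrier (wide white caps) and the empty one. I choose the right-hand carrier, which has four small caps in a row, and check it in a crop.

```bash
python3 - <<'E'
from h import *
c=cams.camera("top"); save(c,"pics/top1.png",(230,70,430,280),2.8)
E
```

```text
(no output)
```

View pics/top1.png

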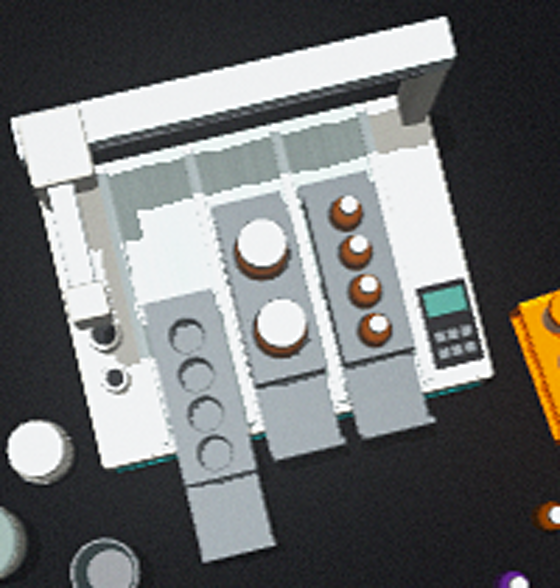

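The crop confirms it: the right-hand carrier holds four small-capped amber vials, with its lip's front edge from about crop (363,438) to (435,422). The middle one holds two wide bottles. The left one is empty and pulled out, with its lip from about (203,560) to (275,545).

```bash
python3 - <<'E'
from h import *
c=cams.camera("top")
L={"empty":[(203,560),(275,545)],"reag":[(275,459),(346,442)],"vial":[(363,438),(435,422)]}
w={}
for k,p in L.items():
    q=np.array(p)/2.8+[230,70]; w[k]=onplane(c,q,.086); print(k,w[k].round(4).tolist(),w[k].mean(0).round(4), np.linalg.norm(w[k][0]-w[k][1]).round(4))
caps=onplane(c,np.array([(348,205),(358,244),(368,285),(378,323)])/2.8+[230,70],.126)
d=caps[0]-caps[3]; print("capdir",np.degrees(np.arctan2(d[1],d[0])))
for k in w:
    e=w[k][1]-w[k][0]; print(k,np.degrees(np.arctan2(e[0],-e[1]))) 
d=w["vial"].mean(0)-w["reag"].mean(0); print(np.degrees(np.arctan2(d[0],-d[1])),np.linalg.norm(d))
s=robot.sense(); R=s["tcp_rot"]; print("tool y ang",np.degrees(np.arctan2(R[1,1],R[0,1])))
E
```

```text
empty [[0.5245, 0.0311, 0.086], [0.5358, -0.0314, 0.086]] [ 5.302e-01 -2.000e-04  8.600e-02] 0.0634
reag [[0.6102, -0.0334, 0.086], [0.6233, -0.0954, 0.086]] [ 0.6167 -0.0644  0.086 ] 0.0633
vial [[0.6264, -0.1102, 0.086], [0.6387, -0.1732, 0.086]] [ 0.6326 -0.1417  0.086 ] 0.0641
capdir 12.377389454852175
empty 10.231031862061506
reag 11.997262850952227
vial 11.060925494491132
11.573479626041028 0.0788926428186031
tool y ang 66.86072235853813
```

>>> carry_out([
  [15, -36, 0],
  [15, -36, 0],
  [15, -36, 0],
  [15, -36, 0],
  [15, -36, 0],
], yaw=[0.04, 0.04, 0.04, 0.04, 0.04], claw=1, newtons=10)

```text
clock: 0.62
position: [0.3207, 0.393, 0.2144]
tcp_rot: [[-0.98, 0.2, 0.0], [0.2, 0.98, -0.0], [-0.0, -0.0, -1.0]]
contact_force: [0.8, -0.9, 0.4]
grip_width: 0.661
grasp_force: 0.0
```

>>> carry_out([
  [15, -36, 0],
  [15, -36, 0],
  [15, -36, 0],
  [15, -36, 0],
  [15, -36, 0],
], yaw=[0.04, 0.04, 0.04, 0.04, 0.04])

```text
clock: 1.03
position: [0.3958, 0.213, 0.2147]
tcp_rot: [[-1.0, 0.001, 0.0], [0.001, 1.0, 0.0], [-0.0, 0.0, -1.0]]
contact_force: [1.0, -0.0, 0.5]
grip_width: 0.299
grasp_force: 0.0
```

>>> carry_out([
  [15, -36, 0],
  [15, -36, 0],
  [15, -36, 0],
  [15, -36, 0],
  [10, -36, 0],
], yaw=[0.04, 0.04, 0.04, 0.04, 0.04])

```text
clock: 1.45
position: [0.4665, 0.0328, 0.2148]
tcp_rot: [[-0.98, -0.197, 0.001], [-0.197, 0.98, 0.0], [-0.001, -0.0, -1.0]]
contact_force: [0.3, -0.4, 0.6]
grip_width: 0.009
grasp_force: 0.0
```

>>> carry_out([
  [0, -35, 0],
  [0, 0, 0],
], yaw=[0.004, 0])

```text
clock: 1.62
position: [0.4657, -0.0052, 0.2145]
tcp_rot: [[-0.981, -0.196, -0.0], [-0.196, 0.981, -0.002], [0.0, -0.002, -1.0]]
contact_force: [-0.4, -0.4, -0.1]
grip_width: 0.006
grasp_force: 0.0
```

```bash
python3 - <<'E'
from h import *
s=robot.sense(); c=cams.camera("wrist"); save(c,"pics/w0.png")
R=s["tcp_rot"]; print(s["position"],np.degrees(np.arctan2(R[1,1],R[0,1])),s["joint_pos"],s["contact_force"]); print(c["fov_y"],c["tool_from_camera"])
E
```

```text
[ 0.46573022 -0.00517223  0.21450058] 101.29322971237261 [-0.01289648  0.10206307  1.96117987 -0.00210189  1.07843988 -1.77980277] [-0.41835034 -0.40432658 -0.07222892]
67.30044691715041 [[ 1.30316151e-03 -9.56256417e-01 -2.92526865e-01  8.28809520e-02]
 [ 9.99999150e-01  1.25666350e-03  3.46866843e-04  9.03518718e-04]
 [ 3.59141882e-05 -2.92527068e-01  9.56257242e-01 -1.69905169e-01]
 [ 0.00000000e+00  0.00000000e+00  0.00000000e+00  1.00000000e+00]]
```

View pics/w0.png

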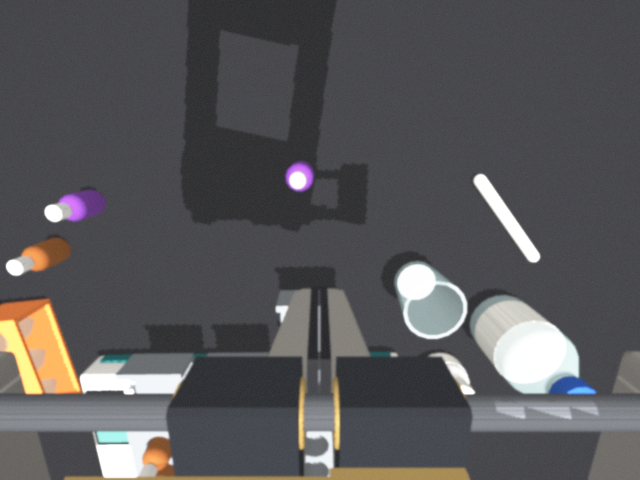

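The wrist view shows the lit left corner of the empty lip at about (278,292), just behind the closed fingers. The purple look-alike is at (300,177) on the robot side, and the bench below the fingers is clear. I'll descend, then push.

```bash
python3 - <<'E'
from h import *
c=cams.camera("top"); print(onplane(c,[(330,310),(414,279)],.06))
E
```

```text
[[ 0.42515716 -0.03339165  0.06      ]
 [ 0.49533711 -0.24222653  0.06      ]]
```

>>> carry_out([
  [0, -4, -35],
  [0, -4, -35],
  [0, 0, -35],
  [0, 0, -38],
  [0, 0, 0],
], yaw=[0.004, 0, 0, 0, 0])

```text
clock: 2.13
position: [0.461, -0.0068, 0.0662]
tcp_rot: [[-0.979, -0.204, -0.01], [-0.204, 0.979, 0.0], [0.01, 0.002, -1.0]]
contact_force: [-1.4, -0.4, -0.4]
grip_width: 0.006
grasp_force: 0.0
```

```bash
python3 - <<'E'
from h import *
s=robot.sense();print(s["position"],s["contact_force"])
c=cams.camera("scene"); save(c,"pics/s1.png",(230,150,480,350),3)
E
```

```text
[ 0.46096069 -0.00683314  0.06622195] [-1.37926082 -0.36716896 -0.37607071]
```

View pics/s1.png

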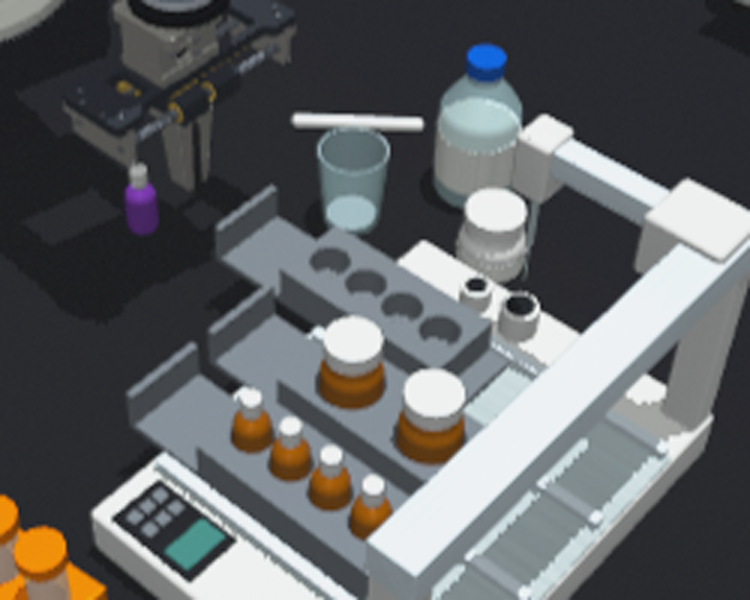

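Scene crop: the fingertips are at about (185,185), in front of the empty lip near (245,225) and clear of the beaker and the purple vial. Now I push along the axis.

>>> carry_out([
  [12, 0, 2],
  [12, 1, 1],
  [12, 2, 0],
  [12, 2, 0],
  [12, 2, 0],
], yaw=[0, 0, 0, 0, 0])

```text
clock: 2.6
position: [0.527, -0.0004, 0.0768]
tcp_rot: [[-0.979, -0.203, 0.001], [-0.203, 0.979, 0.0], [-0.001, -0.0, -1.0]]
contact_force: [-3.0, 0.5, 1.6]
grip_width: 0.003
grasp_force: 1.4
```

>>> carry_out([
  [12, 2.5, 0],
  [12, 2.5, 0],
  [12, 2.5, 0],
  [8, 1.6, 0],
  [5, 1, 0],
], yaw=[0, 0, 0, 0, 0])

```text
clock: 3.02
position: [0.576, 0.0097, 0.0762]
tcp_rot: [[-0.979, -0.203, 0.002], [-0.203, 0.979, 0.0], [-0.002, -0.0, -1.0]]
contact_force: [-1.8, -0.7, 2.4]
grip_width: 0.008
grasp_force: 1.1
```

>>> carry_out([
  [5, 1, -2],
  [4, 0.8, -2],
  [3, 0.6, 0],
  [3, 0.6, 0],
  [2, 0.4, 0],
], yaw=[0, 0, 0, 0, 0])

```text
clock: 3.43
position: [0.5895, 0.012, 0.0702]
tcp_rot: [[-0.979, -0.203, -0.005], [-0.203, 0.979, -0.0], [0.005, 0.001, -1.0]]
contact_force: [-14.1, -2.9, 12.5]
grip_width: 0.006
grasp_force: 7.3
```

>>> carry_out([
  [2, 0.4, 0],
  [2, 0.4, 0],
  [0, 0, 0],
], yaw=[0, 0, 0])

```text
clock: 3.68
position: [0.5896, 0.012, 0.0701]
tcp_rot: [[-0.979, -0.203, -0.012], [-0.203, 0.979, -0.002], [0.012, 0.001, -1.0]]
contact_force: [-20.4, -4.8, 19.2]
grip_width: 0.007
grasp_force: 11.3
```

Home: the force rose at the predicted position. Next I back off, lift and go over the vial carrier's floor.

>>> carry_out([
  [-12, -2.4, 0],
  [-15, -3, 5],
  [-5, -1, 40],
  [0, 0, 40],
  [0, 0, 40],
], yaw=[0, 0, 0, 0, 0])

```text
clock: 4.1
position: [0.5629, 0.0064, 0.1967]
tcp_rot: [[-0.979, -0.202, -0.001], [-0.202, 0.979, -0.0], [0.001, 0.0, -1.0]]
contact_force: [1.3, 0.1, -0.3]
grip_width: 0.004
grasp_force: 0.0
```

>>> carry_out([
  [20, -30, 0],
  [20, -30, 0],
  [20, -30, 0],
  [20, -30, 0],
  [0, 0, 0],
], yaw=[0, 0, 0, 0, 0])

```text
clock: 4.52
position: [0.647, -0.1184, 0.1959]
tcp_rot: [[-0.98, -0.2, 0.004], [-0.2, 0.98, -0.002], [-0.003, -0.003, -1.0]]
contact_force: [-1.4, -0.5, -0.3]
grip_width: 0.002
grasp_force: 0.0
```

>>> carry_out([
  [15, -17, 0],
  [0, 0, -30],
  [0, 0, -30],
  [0, 0, 0],
  [0, 0, 0],
], yaw=[0, 0, 0, 0, 0])

```text
clock: 4.93
position: [0.6573, -0.13, 0.1343]
tcp_rot: [[-0.979, -0.203, -0.003], [-0.203, 0.979, 0.001], [0.003, 0.001, -1.0]]
contact_force: [0.0, -0.8, -0.1]
grip_width: 0.007
grasp_force: 0.0
```

```bash
python3 - <<'E'
from h import *
s=robot.sense();print(s["position"],s["contact_force"])
c=cams.camera("scene"); save(c,"pics/s2.png",(230,150,480,350),3)
p=s["position"]; print(((proj(c,[p,[p[0],p[1],.056]])-[230,150])*3).round())
E
```

```text
[ 0.65732347 -0.1299982   0.13428327] [ 0.04825782 -0.81806718 -0.10373293]
[[187. 334.]
 [192. 408.]]
```

View pics/s2.png

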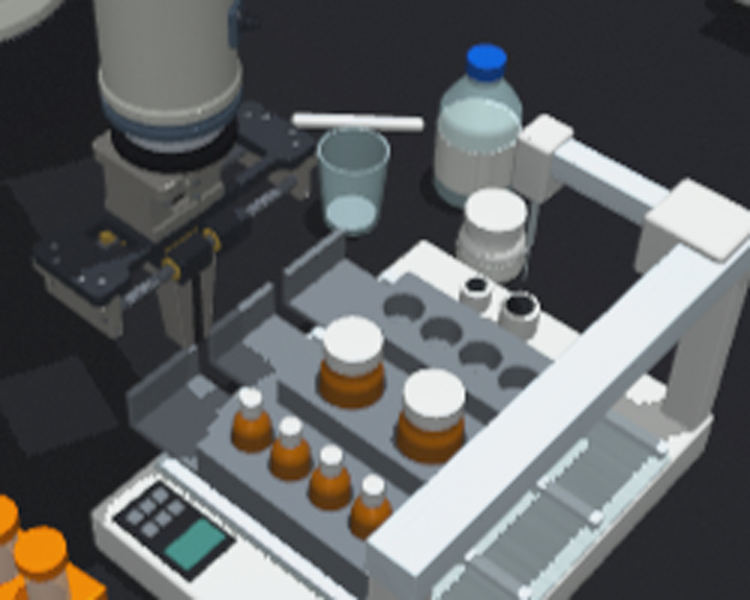

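The empty carrier is now in line with the other lips. The tip projects to crop (192,408) on the floor plate, which is the bare floor behind the vial lip. I'll descend.

>>> carry_out([
  [2, -5, -25],
  [0, 0, -25],
  [0, 0, -12],
  [0, 0, 0],
  [0, 0, 0],
], yaw=[0, 0, 0, 0, 0])

```text
clock: 5.4
position: [0.6611, -0.1352, 0.0747]
tcp_rot: [[-0.979, -0.203, 0.001], [-0.203, 0.979, -0.0], [-0.001, -0.0, -1.0]]
contact_force: [0.3, -0.2, 0.4]
grip_width: 0.004
grasp_force: 0.0
```

>>> carry_out([
  [0, 0, -8],
  [-4, -0.8, 0],
  [-4, -0.8, 0],
  [-4, -0.8, 0],
  [-4, -0.8, 0],
], yaw=[0, 0, 0, 0, 0])

```text
clock: 5.82
position: [0.6448, -0.1386, 0.0662]
tcp_rot: [[-0.979, -0.203, 0.002], [-0.203, 0.979, -0.0], [-0.001, -0.0, -1.0]]
contact_force: [3.0, 1.2, -0.0]
grip_width: 0.005
grasp_force: 1.3
```

>>> carry_out([
  [-5, -1, 0],
  [-6, -1.2, 0],
  [-7, -1.4, 0],
  [-8, -1.6, 0],
  [-8, -1.6, 0],
], yaw=[0, 0, 0, 0, 0])

```text
clock: 6.23
position: [0.6101, -0.1458, 0.0659]
tcp_rot: [[-0.979, -0.203, 0.001], [-0.203, 0.979, -0.0], [-0.001, -0.001, -1.0]]
contact_force: [2.4, -0.3, 1.4]
grip_width: 0.003
grasp_force: 1.3
```

>>> carry_out([
  [-8, -1.6, 0],
  [-8, -1.6, 0],
  [-8, -1.6, 0],
  [-8, -1.6, 0],
  [-8, -1.6, 0],
], yaw=[0, 0, 0, 0, 0])

```text
clock: 6.65
position: [0.5697, -0.1536, 0.0656]
tcp_rot: [[-0.979, -0.203, -0.0], [-0.203, 0.979, -0.0], [0.0, -0.0, -1.0]]
contact_force: [3.1, -1.4, -0.1]
grip_width: 0.007
grasp_force: 1.3
```

>>> carry_out([
  [-8, -1.6, 0],
  [-8, -1.6, 0],
  [-7, -1.4, 0],
  [-6, -1.2, 0],
  [-5, -1, 0],
], yaw=[0, 0, 0, 0, 0])

```text
clock: 7.07
position: [0.5357, -0.1602, 0.0655]
tcp_rot: [[-0.979, -0.203, -0.0], [-0.203, 0.979, 0.0], [0.0, 0.0, -1.0]]
contact_force: [2.4, -1.5, -0.9]
grip_width: 0.007
grasp_force: 1.2
```

>>> carry_out([
  [-4, -0.8, 0],
  [-4, -0.8, 0],
  [-3, -0.6, 0],
  [-3, -0.6, 0],
  [-2, -0.4, 0],
], yaw=[0, 0, 0, 0, 0])

```text
clock: 7.48
position: [0.5204, -0.1634, 0.0656]
tcp_rot: [[-0.979, -0.203, 0.0], [-0.203, 0.979, 0.0], [-0.0, 0.0, -1.0]]
contact_force: [9.6, 3.1, -3.0]
grip_width: 0.007
grasp_force: 5.7
```

Force is rising at the predicted stop. I press once more to confirm.

>>> carry_out([
  [-2, -0.4, 0],
  [-2, -0.4, 0],
  [0, 0, 0],
], yaw=[0, 0, 0])

```text
clock: 7.73
position: [0.5204, -0.1635, 0.0658]
tcp_rot: [[-0.979, -0.201, 0.008], [-0.201, 0.98, 0.001], [-0.008, -0.001, -1.0]]
contact_force: [17.6, 6.5, -13.0]
grip_width: 0.01
grasp_force: 9.0
```

>>> carry_out([
  [8, 1.6, 0],
  [8, 1.6, 0],
  [3, 0.6, 15],
  [0, 0, 35],
  [0, 0, 40],
], yaw=[0, 0, 0, 0, 0])

```text
clock: 8.15
position: [0.5335, -0.1595, 0.1544]
tcp_rot: [[-0.979, -0.203, -0.006], [-0.203, 0.979, 0.002], [0.006, 0.003, -1.0]]
contact_force: [0.5, -0.6, -0.1]
grip_width: 0.005
grasp_force: 0.0
```

>>> carry_out([
  [0, 0, 40],
  [-40, 0, 0],
  [-40, 0, 0],
  [-40, 0, 0],
  [0, 0, 0],
], yaw=[0, 0, 0, 0, 0])

```text
clock: 8.57
position: [0.4078, -0.1588, 0.1945]
tcp_rot: [[-0.979, -0.202, -0.007], [-0.202, 0.979, 0.002], [0.007, 0.003, -1.0]]
contact_force: [0.1, -0.9, -0.7]
grip_width: 0.006
grasp_force: 0.0
```

```bash
python3 - <<'E'
from h import *
s=robot.sense();print(s["clock"],s["position"],s["contact_force"])
c=cams.camera("scene"); save(c,"pics/s3.png",(180,130,480,370),2.5)
E
```

```text
8.5667 [ 0.40783471 -0.15881531  0.19450397] [ 0.0906401  -0.89884203 -0.71330658]
```

View pics/s3.png

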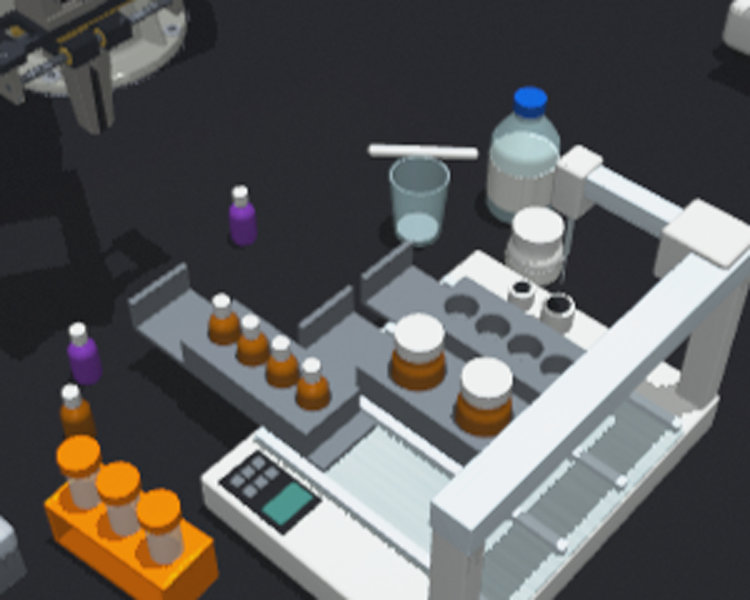

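The picture shows the vial carrier out, with its lip near (160,285) and all four vials upright. The reagent and empty carriers are home, in line at (325,315) and (387,275), and nothing else has moved. I'm handing it in.

```bash
python3 -c "
from rig import robot
print(robot.job_done())"
```

```text
the job is handed in; nothing more can be done
None
```

I pushed the empty carrier home and drew the vial carrier out to its front stop; both met firm resistance at the expected stops. In the last picture all vials and bottles stood upright and the reagent carrier was still home. The job is handed in, but no verdict came back.

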